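# Mount the disc electrode in the bench collet

### The job

Take the disc electrode (the one with the stout white cylindrical head) out of the tool rack and set its steel shank down into the collet on the stand, fully home, while the collet nut is still loose. Then turn the nut clockwise by its lever until it stops and grips the shank, and let go.

Things in the scene. Friction and masses are not known exactly. Their poses are not given: they have to be found in the camera images.
- electrode_mid (a point): Centre of the electrode's upright white cylindrical head (diameter 30, height 55 mm, small black disc on top; 0.16 kg). Below it a steel shank, diameter 12, length 60 mm, points down: tip 87.5 mm under this point. It stands in one of 3 holes, 85 mm apart, of a grey rack 66 mm high; lift 60 mm to free it. The other holes hold a flat steel paddle and a thin glass probe, tops under 130 mm. z: up.
- collet_mouth (a point): Centre of the collet's mouth atop the stand (nut diameter 56 mm), 95 mm above the table, on the vertical axis of bore and nut. The mouth is a funnel 28 mm wide, narrowing to 18 mm at 13 mm depth, then four jaws with a 16 mm bore when loose. The bore's floor is 57 mm below the mouth: fully home, electrode_mid is 30.5 mm above this point and the head clears the nut by 3 mm.
- nut (a joint): Angle of the collet nut in rad: 0 is fully loose, growing clockwise seen from above, to a stop at 1.2, where the jaws grip the shank. It starts between 0 and 0.25, turns stiffly (0.2 N m, about 2 N at the lever post) and stays where it is left.
- lever_post (a point): Middle of the free part of the black upright round post at the end of the nut's lever: diameter 14 mm, top 20 mm above this point, standing on a level bar whose top is 22 mm below it. It is 95 mm from the nut's axis and 10 mm above the mouth, and swings with the nut about the vertical axis through collet_mouth, on the -y side of the stand. Pinch or push it from above.
Mind the look-alikes: they are no part of the job. Leave any red look-alike of the part that bears collet_mouth alone. Leave any blue look-alike of the part that bears electrode_mid alone.

How it is judged (in metres and radians):
On the way, in this order (a step that is already met when the one before it is completed fails the run):
1. the electrode stands fully home in the collet with the nut still loose (horizontal distance between electrode_mid and collet_mouth below 0.014 m and z of electrode_mid in the frame of collet_mouth below 0.04 m and angle between electrode_mid's own z axis and vertical below 0.18 rad and value of joint nut below 0.6 rad), for 0.3 s.
2. the nut is turned clockwise until it grips (value of joint nut above 1 rad), for 0.2 s.
At the end, for the whole second after the job is handed in: The disc electrode stands upright (within 10 degrees) in the collet, its head centred over the mouth within 12 mm and its shank home within 10 mm of the bore's floor, and the nut is turned tight (beyond 1.0 rad of its 1.2 rad) (horizontal distance between electrode_mid and collet_mouth below 0.012 m and z of electrode_mid in the frame of collet_mouth below 0.04 m and angle between electrode_mid's own z axis and vertical below 0.18 rad and value of joint nut above 1 rad); the robot touches nothing.
It also fails if it takes over 48 s, if anything falls off the work surface, if the arm or the gripper's body presses on something with over 40 N, if the wrist force passes 120 N, or if a joint passes its speed limit or range.

### The arm

A 7-joint arm with a two-finger parallel gripper is mounted at the origin on the work surface. World frame = base frame: x ahead of the robot, y to its left, z up, the work surface at z = 0. Lengths are in m, angles in degrees, forces in N, time in s.
With the tool pointing down it reaches from about 0.35 to 0.9 m from the base axis. Payload 8.1 kg.
Tool frame: the origin (TCP) lies at the centre of the arm's flange, where the gripper is bolted on; the fingertips stand 173 mm ahead of it and the grasp point (between the pads) lies 155 mm ahead of it; z points along the fingers, y is the line along which they close (so a half turn about z gives the same grasp; the last joint's range is limited). The gripper opens to 85 mm and grips with 20 to 120 N. Pads are 22 mm wide; open, the fingers measure 114 mm over their backs; the gripper's body (76 mm by 85 mm) begins 54 mm behind the grasp point. The pads swing forward as they close: fully open they stand 13 mm farther back than shut.
Start: joints at [-73.373, 24.895, 1.432, 90.138, -0.665, 64.973, -4.303], TCP at [0.239, 0.577, 0.405] pointing down, gripper open.
Joint ranges: [-149.89, 149.89], [-25.12, 119.58], [-72.63, 75.52], [4.76, 147.25], [-75.54, 255.54], [6.69, 114.76], [-157.13, 157.13]. Speed limits (degrees/s): [127.2, 127.2, 172.46, 172.46, 180, 180, 180].

### API

Orientations are given as a 3x3 rotation matrix whose columns are the frame's x, y, z axes.
In Python, from plant import * gives the robot as it stands.
- The arm moves only by the tool step_arm, never from a script. Its argument "series" is a list of rows, each a list of 3 entries, a list of its own where there are three numbers: the shift along the tool's x, y, z in units of 40 mm (1.0 is 40 mm), then the turn, a rotation vector about the tool's x, y, z in units of 8 degrees (1.0 is 8 degrees), then the opening in per cent of the stroke, from 0 (shut) to 100 (fully open). In form: [[[x, y, z], [rx, ry, rz], hand], ...]. A call has 1 to 20 rows; each row is the pose to reach, as a shift and turn from the pose commanded when the call began, along the tool's axes at that moment; what a row does not reach only later rows make up. A row lasts 1/8 s, in which the tool goes at most 62.5 mm and 10.7 degrees, less where a joint would pass 70% of its speed; a pose out of reach is approached as far as the arm can. A call with a gripper value outside its range is refused whole. The fingers move at their own pace and stop on an object; "force" is the grip in N (left out, the last holds). Time passes only in rows, so rows that repeat a pose let the fingers close. It gives the time, the measured TCP pose, the force, the opening and the grip force at its end, in the units of the state.
- observe(): the state, without advancing time (a new reading comes with each control period).
- get_image(name): name is "scene" or "side" or "wrist"; returns (picture, depth): 400x640x3 uint8, red, green, blue; 400x640 float32, m along the optical axis (not along the pixel's ray), 0 where there is no reading.
- camera_info(name): a dict with "mtx" (3x3 intrinsics, pixels), "k1" (the pictures are not rectified: a ray, as slopes to the right and down, at radius r is drawn at 1 + k1 r^2 times it, then the intrinsics apply), "eye" and "attitude" of the camera in the world; the wrist camera has in their place "mount" (4x4, takes a point from camera to tool coordinates, whose origin is the TCP and whose axes are the flange's). Camera axes: x right, y down, z forward; pixel columns grow to the right and rows downward; lengths in m; the calibration is good to about 2 mm. A picture is of the moment at which its call begins: read the wrist's pose just before it. camera_info takes no time and is no camera call.
- finish_job(): hands the job in; it is judged then, once.
The state is a dict: "clock": time; "qpos": joint angles; "joint_velocities": joint speeds; "joint_torque": joint torques, N m; "tool_pos": TCP position; "tool_rot": TCP orientation; "force": force on the tool from outside, world axes, zero at the start; "torque": the same for the moment, N m; "width": finger opening in m; "gripper_force": force on a finger pad.
Only numpy, scipy, OpenCV 4.12 (cv2) and the standard library are available. Lean on these libraries where they do the work, as an engineer would, in place of code of your own. Each camera call takes 0.05 s, during which the arm holds its last target. There are 200 camera calls.

## Working session

There is one attempt and no reset: what is moved stays moved. The work goes in short steps, Python scripts to look and compute and a tool call to move; the robot and the scene stay as the last step left them, time stands still between calls to the robot, and variables do not carry over. Pictures are saved under pics/ and viewed, at most 10 in all, crops included, and the job is handed in when it is done.

Besides the shell and the picture viewer there is one more tool, called after ">>>" by a JSON object that holds its "api" and its "payload". step_arm: Moves the arm, as the interface text tells. Its arguments: {"type":"object","properties":{"series":{"type":"array"},"force":{"type":"number"}},"required":["series"]}

```bash
mkdir -p pics
cat > h.py <<'E'
from plant import *
import numpy as np, cv2
def cam(name, st=None):
    c=camera_info(name); K=np.array(c["mtx"])
    if "mount" in c:
        T=np.eye(4);T[:3,:3]=np.array(st["tool_rot"]);T[:3,3]=st["tool_pos"];M=T@np.array(c["mount"]);R,e=M[:3,:3],M[:3,3]
    else: R,e=np.array(c["attitude"]),np.array(c["eye"])
    return K,c["k1"],R,e
def rays(K,k1,uv):
    uv=np.atleast_2d(np.array(uv,float))
    d=cv2.undistortPoints(uv.reshape(-1,1,2),K,np.array([k1,0,0,0,0.])).reshape(-1,2)
    return np.c_[d,np.ones(len(d))]
def cloud(name,D,st=None):
    K,k1,R,e=cam(name,st); v,u=np.mgrid[:400,:640]
    r=rays(K,k1,np.c_[u.ravel(),v.ravel()])
    return (r*D.ravel()[:,None]@R.T+e).reshape(400,640,3)
def snap(name):
    st=observe(); P,D=get_image(name)
    np.savez(f"{name}.npz",P=P,D=D,X=cloud(name,D,st)); cv2.imwrite(f"pics/{name}_{st['clock']:.2f}.png",P[:,:,::-1])
    return st,P,D
E
python3 - <<'E'
from h import *
for n in("scene","side"):
    snap(n); c=camera_info(n); print(n,c["eye"],np.round(c["attitude"],2).tolist(),c["k1"])
print(observe())
E
ls pics
```

```text
scene [1.00601579 0.04268452 0.68145146] [[-0.04, 0.76, -0.65], [1.0, 0.03, -0.02], [0.01, -0.65, -0.76]] -0.08445778149863424
side [ 0.31649032 -0.52765876  0.75715415] [[0.95, -0.22, 0.21], [-0.31, -0.71, 0.63], [0.01, -0.67, -0.74]] -0.07421187313593915
{'clock': 0.1, 'qpos': array([-73.37407422,  24.93259132,   1.43054102,  90.18539321,
        -0.66532401,  64.97315606,  -4.30246535]), 'joint_velocities': array([-0.00904002, -0.02837626,  0.07446609, -0.18110312,  0.02238231,
       -0.05138352,  0.00197367]), 'joint_torque': array([ 3.36091332e-03, -6.71751094e+01,  1.02833144e+00, -3.16902351e+01,
        1.58498925e-02,  7.20536424e-03,  2.69148995e-05]), 'tool_pos': array([0.239163  , 0.57719554, 0.4039926 ]), 'tool_rot': array([[-9.23826101e-01,  3.82812147e-01, -4.42543251e-04],
       [ 3.82812385e-01,  9.23825083e-01, -1.37622797e-03],
       [-1.18004230e-04, -1.44080636e-03, -9.99998955e-01]]), 'force': array([ 0.60047956,  0.3469807 , -0.36009074]), 'torque': array([-0.02060344, -0.00043666, -0.05059424]), 'gripper_force': 0.0, 'width': 0.0852842834552902}
scene_0.00.png
side_0.05.png
```

View pics/scene_0.00.png

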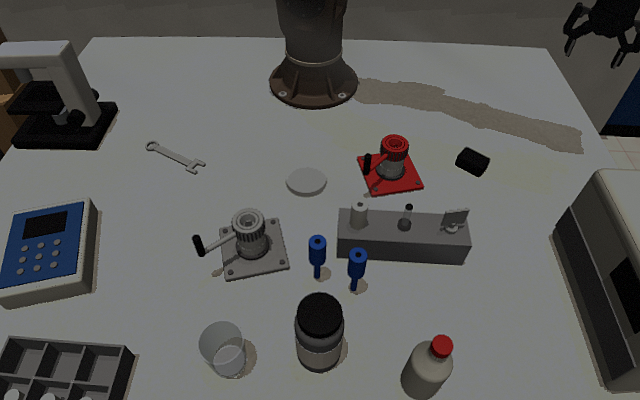

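View pics/side_0.05.png

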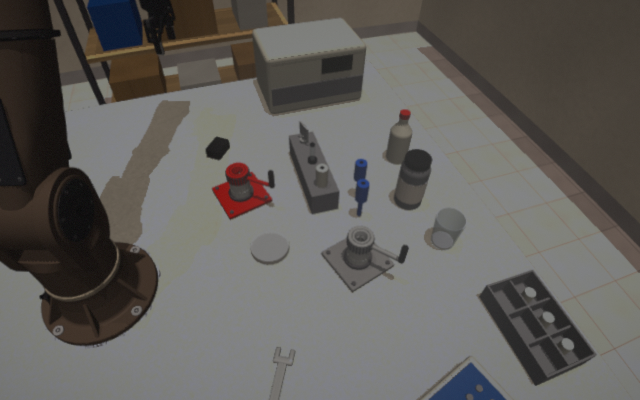

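The scene view shows the white head at (359,213) in the rack's left hole, with the glass probe at (407,215) and the paddle at (455,218). Both blue electrodes, (317,250) and (357,262), are look-alikes. The grey collet is at (247,222) with its post at (199,244), and the red collet at (395,150) is a look-alike. I'll confirm in a crop and measure.

Run:
```python
from h import *
d=np.load("scene.npz");X=d["X"];P=d["P"]
cv2.imwrite("pics/crop1.png",cv2.resize(np.clip(P[185:305,180:380].astype(float)*1.5,0,255).astype(np.uint8)[:,:,::-1],(800,480),interpolation=cv2.INTER_CUBIC))
cv2.imwrite("pics/crop2.png",cv2.resize(np.clip(np.load("side.npz")["P"][130:300,285:425].astype(float)*1.5,0,255).astype(np.uint8)[:,:,::-1],(490,595),interpolation=cv2.INTER_CUBIC))
def blob(X,c,r,zlo,zhi):
    m=(np.hypot(X[...,0]-c[0],X[...,1]-c[1])<r)&(X[...,2]>zlo)&(X[...,2]<zhi); p=X[m]
    print(len(p),p.mean(0).round(4),p.min(0).round(4),p.max(0).round(4))
for uv in[(359,206),(359,216),(247,214),(242,226),(199,238),(199,248),(407,208),(455,212),(317,240),(357,252),(385,240)]: print(uv,X[uv[1],uv[0]].round(4))
S=np.load("side.npz")["X"]
for uv in[(322,168),(322,180),(361,232),(349,240),(403,248),(403,258),(360,164),(362,186)]: print("side",uv,S[uv[1],uv[0]].round(4))
for Y,uv in((X,(359,216)),(S,(322,180))): blob(Y,Y[uv[1],uv[0]],.03,.085,.2)
for Y,uv in((X,(199,243)),(S,(403,253))): blob(Y,Y[uv[1],uv[0]],.025,.09,.2)
for Y,uv in((X,(242,226)),(S,(349,240))): blob(Y,Y[uv[1],uv[0]],.06,.089,.099)
```

```text
(359, 206) [0.5451 0.1023 0.1217]
(359, 216) [0.5544 0.1034 0.1057]
(247, 214) [ 0.5494 -0.0943  0.0939]
(242, 226) [ 0.5759 -0.0993  0.0935]
(199, 238) [ 0.6245 -0.1586  0.1227]
(199, 248) [ 0.6292 -0.1623  0.1004]
(407, 208) [0.5475 0.1847 0.1235]
(455, 212) [0.5495 0.2687 0.1194]
(317, 240) [0.6146 0.0325 0.1154]
(357, 252) [0.6347 0.0973 0.1146]
(385, 240) [0.5758 0.1525 0.0663]
side (322, 168) [0.5401 0.1029 0.1214]
side (322, 180) [0.5358 0.0886 0.0963]
side (361, 232) [ 0.5669 -0.0808  0.0932]
side (349, 240) [ 0.5352 -0.0922  0.0925]
side (403, 248) [ 0.6185 -0.1647  0.1263]
side (403, 258) [ 0.6223 -0.1692  0.0955]
side (360, 164) [0.6336 0.0941 0.1163]
side (362, 186) [0.6115 0.0272 0.1133]
372 [0.5472 0.1021 0.111 ] [0.5273 0.0881 0.0852] [0.5568 0.117  0.1231]
219 [0.538  0.0971 0.1102] [0.5252 0.087  0.0852] [0.555  0.1172 0.1237]
158 [ 0.6269 -0.1631  0.1123] [ 0.6179 -0.1716  0.0902] [ 0.6318 -0.1576  0.127 ]
102 [ 0.6211 -0.1655  0.1133] [ 0.6159 -0.1705  0.0902] [ 0.6301 -0.156   0.1288]
560 [ 0.5649 -0.0917  0.0933] [ 0.5325 -0.1207  0.089 ] [ 0.5919 -0.064   0.0967]
395 [ 0.5608 -0.0933  0.0948] [ 0.534  -0.1197  0.089 ] [ 0.5886 -0.0643  0.099 ]
```

View pics/crop1.png

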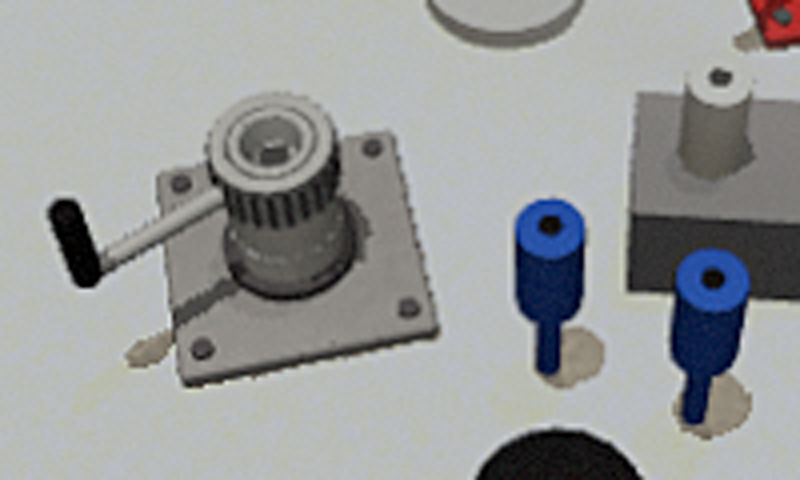

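View pics/crop2.png

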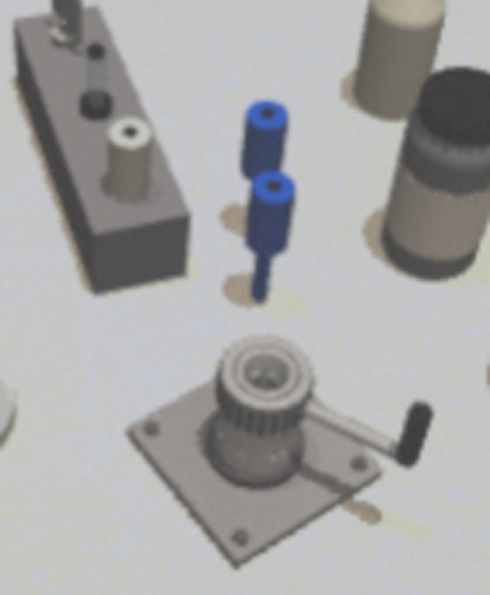

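Crops confirm it. The white head stands in the rack at about (0.541, 0.102), with its top at 0.122. The mouth is at about (0.562, -0.092, 0.094). The post is at about (0.623, -0.164), 94 mm from the axis, which fits. Next I move above the head.

```bash
cat >> h.py <<'E'
RT=np.array([[0,1,0],[1,0,0],[0,0,-1.]])
def delta(p,R=RT):
    from scipy.spatial.transform import Rotation as Ro
    s=observe();R0=np.array(s["tool_rot"])
    print("shift",(R0.T@(np.array(p)-s["tool_pos"])/.04).round(3),"turn",(Ro.from_matrix(R0.T@R).as_rotvec(degrees=True)/8).round(3))
E
python3 - <<'E'
from h import *
delta([.541,.102,.38]); print(np.round(camera_info("wrist")["mount"],3))
E
```

```text
shift [-11.519  -8.085   0.613] turn [-9.000e-03  7.000e-03  8.436e+00]
[[-0.    -0.956 -0.294  0.076]
 [ 1.    -0.    -0.     0.   ]
 [ 0.    -0.294  0.956  0.031]
 [ 0.     0.     0.     1.   ]]
```

>>> {"api": "step_arm", "payload": {"series": [[[-1,-0.7,0.05],[0,0,0.74],100],[[-2,-1.4,0.1],[0,0,1.5],100],[[-3,-2.1,0.16],[0,0,2.2],100],[[-4,-2.8,0.2],[0,0,2.95],100],[[-5,-3.5,0.27],[0,0,3.68],100],[[-6,-4.2,0.3],[0,0,4.4],100],[[-7,-4.9,0.37],[0,0,5.1],100],[[-8,-5.6,0.43],[0,0,5.87],100],[[-9,-6.3,0.48],[0,0,6.6],100],[[-10,-7,0.53],[0,0,7.3],100],[[-11,-7.7,0.58],[0,0,8.0],100],[[-11.52,-8.08,0.61],[0,0,8.436],100],[[-11.52,-8.08,0.61],[0,0,8.436],100],[[-11.52,-8.08,0.61],[0,0,8.436],100],[[-11.52,-8.08,0.61],[0,0,8.436],100],[[-11.52,-8.08,0.61],[0,0,8.436],100]]}}

```text
clock: 2.1
tool_pos: [0.5408, 0.1034, 0.3803]
tool_rot: [[-0.002, 1.0, -0.0], [1.0, 0.002, 0.0], [0.0, -0.0, -1.0]]
force: [0.7, 0.5, 0.7]
width: 0.0851
gripper_force: 0.0
```

Run:
```python
from h import *
st,P,D=snap("wrist"); print(st["clock"],st["tool_pos"].round(4),st["tool_rot"].round(3).tolist(),st["qpos"].round(1))
X=np.load("wrist.npz")["X"]
m=(np.hypot(X[...,0]-.541,X[...,1]-.102)<.04)&(X[...,2]>.115)&(X[...,2]<.13);p=X[m]
v,u=np.where(m)
print(m.sum(),p.min(0).round(4),p.max(0).round(4),np.median(p,0).round(4),u.min(),u.max(),v.min(),v.max())
c,r=cv2.minEnclosingCircle((p[:,:2]*1000).astype(np.float32));print(c,r)
cv2.imwrite("pics/w1.png",np.clip(P.astype(float)*1.5,0,255).astype(np.uint8)[:,:,::-1])
```

```text
2.1 [0.5408 0.1034 0.3803] [[-0.002, 1.0, -0.0], [1.0, 0.002, 0.0], [0.0, -0.0, -1.0]] [-35.9  20.   25.9 104.1 -10.2  58.2  -5.8]
1308 [0.5242 0.0901 0.115 ] [0.553  0.1198 0.1225] [0.5386 0.1058 0.1204] 294 334 185 226
(538.943115234375, 104.88970184326172) 14.911026000976562
```

View pics/w1.png

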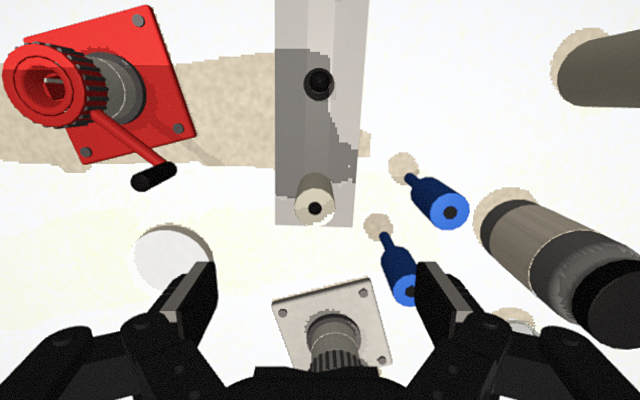

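The wrist view shows the white head's top at (315,206), which puts its centre at about (0.539, 0.104). The fingers clear the blue pieces. I descend and grip.

>>> {"api": "step_arm", "payload": {"series": [[[0.01,-0.045,0.4],[0,0,0],70],[[0.01,-0.045,1.0],[0,0,0],70],[[0.01,-0.045,1.6],[0,0,0],70],[[0.01,-0.045,2.2],[0,0,0],70],[[0.01,-0.045,2.7],[0,0,0],70],[[0.01,-0.045,3.0],[0,0,0],70],[[0.01,-0.045,3.2],[0,0,0],70],[[0.01,-0.045,3.2],[0,0,0],70],[[0.01,-0.045,3.2],[0,0,0],30],[[0.01,-0.045,3.2],[0,0,0],30],[[0.01,-0.045,3.2],[0,0,0],20],[[0.01,-0.045,3.2],[0,0,0],20],[[0.01,-0.045,3.2],[0,0,0],20],[[0.01,-0.045,3.2],[0,0,0],20],[[0.01,-0.045,3.2],[0,0,0],20],[[0.01,-0.045,3.2],[0,0,0],20]], "force": 50}}

```text
clock: 4.15
tool_pos: [0.5397, 0.1028, 0.2531]
tool_rot: [[0.0, 1.0, 0.001], [1.0, -0.0, 0.001], [0.001, 0.001, -1.0]]
force: [-0.5, 0.2, 6.8]
width: 0.0289
gripper_force: 49.2
```

>>> {"api": "step_arm", "payload": {"series": [[[0,0,-0.3],[0,0,0],20],[[0,0,-0.8],[0,0,0],20],[[0,0,-1.4],[0,0,0],20],[[0,0,-2.0],[0,0,0],20],[[0,0,-2.6],[0,0,0],20],[[0,0,-3.0],[0,0,0],20],[[0,0,-3.1],[0,0,0],20],[[0,0,-3.1],[0,0,0],20]]}}

```text
clock: 5.15
tool_pos: [0.5392, 0.1028, 0.376]
tool_rot: [[-0.0, 1.0, -0.0], [1.0, 0.0, 0.0], [0.0, -0.0, -1.0]]
force: [0.0, -0.7, -1.6]
width: 0.0293
gripper_force: 49.6
```

Run:
```python
from h import *
s=observe();print(s["width"],s["force"])
delta([.562,-.091,.376])
```

```text
0.029299697624341675 [ 0.03308405 -0.72995604 -1.56926084]
shift [-4.846  0.569  0.   ] turn [-0.003 -0.     0.001]
```

>>> {"api": "step_arm", "payload": {"series": [[[-0.4,0.05,0],[0,0,0],20],[[-1.0,0.12,0],[0,0,0],20],[[-1.8,0.21,0],[0,0,0],20],[[-2.6,0.31,0],[0,0,0],20],[[-3.4,0.4,0],[0,0,0],20],[[-4.1,0.48,0],[0,0,0],20],[[-4.6,0.54,0],[0,0,0],20],[[-4.85,0.57,0],[0,0,0],20],[[-4.85,0.57,0],[0,0,0],20],[[-4.85,0.57,0],[0,0,0],20],[[-4.85,0.57,0],[0,0,0],20]]}}

```text
clock: 6.52
tool_pos: [0.5623, -0.0902, 0.3762]
tool_rot: [[-0.002, 1.0, -0.0], [1.0, 0.002, 0.0], [0.0, -0.0, -1.0]]
force: [-0.4, 0.5, -1.9]
width: 0.029
gripper_force: 49.6
```

Run:
```python
from h import *
for n in("scene","side"):
    st,P,D=snap(n); X=np.load(n+".npz")["X"]; print(n,st["clock"],st["tool_pos"].round(4))
    r=np.hypot(X[...,0]-.562,X[...,1]+.092)
    for nm,lo,hi,R in(("shank",.135,.18,.03),("head",.196,.205,.03),("nut",.091,.1,.045)):
        p=X[(r<R)&(X[...,2]>lo)&(X[...,2]<hi)]
        if len(p): print(nm,len(p),p.mean(0).round(4),p.min(0).round(4),p.max(0).round(4))
a=np.load("scene.npz")["P"][100:270,180:320];b=np.load("side.npz")["P"][130:300,290:430]
im=np.hstack([a,b]).astype(float)*1.6
cv2.imwrite("pics/hov.png",cv2.resize(np.clip(im,0,255).astype(np.uint8)[:,:,::-1],(784,476),interpolation=cv2.INTER_CUBIC))
```

```text
scene 6.525 [ 0.5623 -0.0902  0.3762]
shank 128 [ 0.5669 -0.0875  0.1567] [ 0.5608 -0.0944  0.135 ] [ 0.5702 -0.0827  0.1779]
head 28 [ 0.572  -0.0784  0.2008] [ 0.5622 -0.0992  0.1961] [ 0.584  -0.0737  0.2048]
nut 490 [ 0.5647 -0.092   0.0937] [ 0.5344 -0.1203  0.091 ] [ 0.592  -0.0644  0.0969]
side 6.575 [ 0.5623 -0.0904  0.3763]
shank 82 [ 0.5607 -0.093   0.1573] [ 0.5567 -0.0962  0.1352] [ 0.5672 -0.0864  0.1786]
head 38 [ 0.5592 -0.1011  0.2007] [ 0.542  -0.1044  0.1961] [ 0.576  -0.0942  0.2048]
nut 372 [ 0.561  -0.0932  0.095 ] [ 0.5346 -0.1198  0.091 ] [ 0.5894 -0.0631  0.0992]
```

View pics/hov.png

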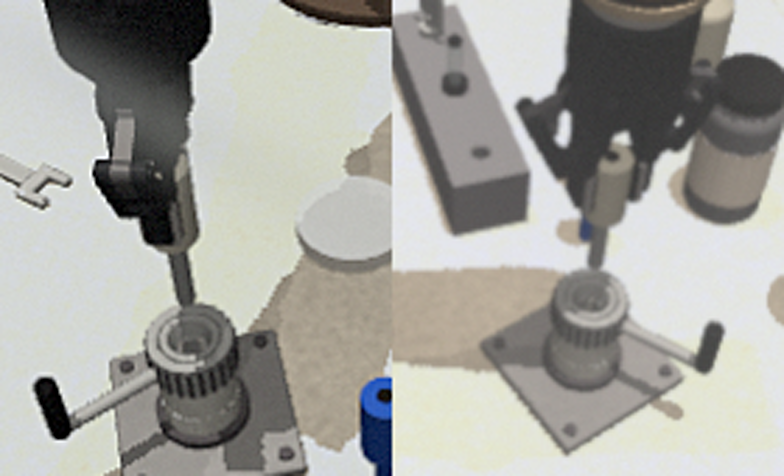

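The shank is at about (0.562, -0.088), 35 mm above the mouth, and the nut axis is at (0.5625, -0.092). I shift 4 mm in -y and go down.

>>> {"api": "step_arm", "payload": {"series": [[[-0.1,0.01,0],[0,0,0],20],[[-0.1,0.01,0.2],[0,0,0],20],[[-0.1,0.01,0.5],[0,0,0],20],[[-0.1,0.01,0.8],[0,0,0],20],[[-0.1,0.01,1.0],[0,0,0],20],[[-0.1,0.01,1.15],[0,0,0],20],[[-0.1,0.01,1.3],[0,0,0],20],[[-0.1,0.01,1.4],[0,0,0],20],[[-0.1,0.01,1.4],[0,0,0],20]]}}

```text
clock: 7.75
tool_pos: [0.5625, -0.095, 0.3201]
tool_rot: [[-0.0, 1.0, -0.0], [1.0, 0.0, 0.0], [0.0, -0.0, -1.0]]
force: [-0.3, 1.3, -1.3]
width: 0.0288
gripper_force: 49.5
```

>>> {"api": "step_arm", "payload": {"series": [[[0.02,0,0.15],[0,0,0],20],[[0.02,0,0.3],[0,0,0],20],[[0.02,0,0.45],[0,0,0],20],[[0.02,0,0.6],[0,0,0],20],[[0.02,0,0.7],[0,0,0],20],[[0.02,0,0.8],[0,0,0],20],[[0.02,0,0.8],[0,0,0],20]]}}

```text
clock: 8.62
tool_pos: [0.5625, -0.0944, 0.288]
tool_rot: [[-0.0, 1.0, -0.0], [1.0, 0.0, 0.0], [0.0, -0.0, -1.0]]
force: [1.2, 0.7, -1.8]
width: 0.0286
gripper_force: 49.6
```

>>> {"api": "step_arm", "payload": {"series": [[[0,0,0.05],[0,0,0],20],[[0,0,0.1],[0,0,0],20],[[0,0,0.1],[0,0,0],20]]}}

```text
clock: 9.0
tool_pos: [0.5628, -0.0945, 0.285]
tool_rot: [[0.0, 1.0, 0.001], [1.0, -0.0, 0.0], [0.0, 0.001, -1.0]]
force: [-1.4, -0.1, 6.4]
width: 0.0289
gripper_force: 50.3
```

The shank meets the bore floor at the expected height. I release it and retreat.

>>> {"api": "step_arm", "payload": {"series": [[[0,0,0],[0,0,0],45],[[0,0,0],[0,0,0],60],[[0,0,0],[0,0,0],70],[[0,0,0],[0,0,0],70],[[0,0,0],[0,0,0],70],[[0,0,0],[0,0,0],70],[[0,0,-0.3],[0,0,0],70],[[0,0,-0.8],[0,0,0],70],[[0,0,-1.4],[0,0,0],70],[[0,0,-2.0],[0,0,0],70],[[0,0,-2.5],[0,0,0],70],[[0,0,-2.5],[0,0,0],70],[[0,0,-2.5],[0,0,0],70]]}}

```text
clock: 10.62
tool_pos: [0.5624, -0.0943, 0.3841]
tool_rot: [[-0.0, 1.0, -0.0], [1.0, 0.0, 0.0], [0.0, -0.0, -1.0]]
force: [0.2, -0.6, -1.0]
width: 0.0599
gripper_force: 0.0
```

Run:
```python
from h import *
for n in("scene","side"):
    st,P,D=snap(n); X=np.load(n+".npz")["X"]; print(n,st["clock"],st["tool_pos"].round(4))
    r=np.hypot(X[...,0]-.562,X[...,1]+.092); q=np.hypot(X[...,0]-.623,X[...,1]+.164)
    for nm,m in(("head",(r<.03)&(X[...,2]>.11)&(X[...,2]<.2)),("headtop",(r<.03)&(X[...,2]>.148)&(X[...,2]<.16)),("nut",(r<.045)&(X[...,2]>.089)&(X[...,2]<.1)),("post",(q<.03)&(X[...,2]>.09)&(X[...,2]<.14))):
        p=X[m]
        if len(p): print(nm,len(p),p.mean(0).round(4),p.min(0).round(4),p.max(0).round(4))
a=np.load("scene.npz")["P"][150:280,180:300];b=np.load("side.npz")["P"][150:280,310:430]
cv2.imwrite("pics/home.png",cv2.resize(np.clip(np.hstack([a,b]).astype(float)*1.6,0,255).astype(np.uint8)[:,:,::-1],(792,429),interpolation=cv2.INTER_CUBIC))
```

```text
scene 10.625 [ 0.5624 -0.0943  0.3841]
head 468 [ 0.5705 -0.0908  0.1396] [ 0.5486 -0.1074  0.11  ] [ 0.5796 -0.0778  0.1551]
headtop 213 [ 0.5655 -0.0925  0.152 ] [ 0.5486 -0.1074  0.148 ] [ 0.5793 -0.0785  0.1551]
nut 404 [ 0.5719 -0.089   0.0935] [ 0.536  -0.1202  0.0891] [ 0.5923 -0.064   0.0999]
post 156 [ 0.627  -0.1632  0.1125] [ 0.6175 -0.1717  0.0901] [ 0.6319 -0.1574  0.1272]
side 10.675 [ 0.5623 -0.0943  0.3838]
head 297 [ 0.5594 -0.0988  0.141 ] [ 0.5482 -0.1095  0.1102] [ 0.5781 -0.0786  0.1562]
headtop 144 [ 0.5621 -0.0949  0.1527] [ 0.549  -0.1088  0.1482] [ 0.5781 -0.0786  0.1562]
nut 286 [ 0.5571 -0.099   0.0949] [ 0.534  -0.1196  0.0891] [ 0.5889 -0.0638  0.099 ]
post 102 [ 0.6211 -0.1656  0.1133] [ 0.6163 -0.1701  0.0901] [ 0.6295 -0.1571  0.1271]
```

View pics/home.png

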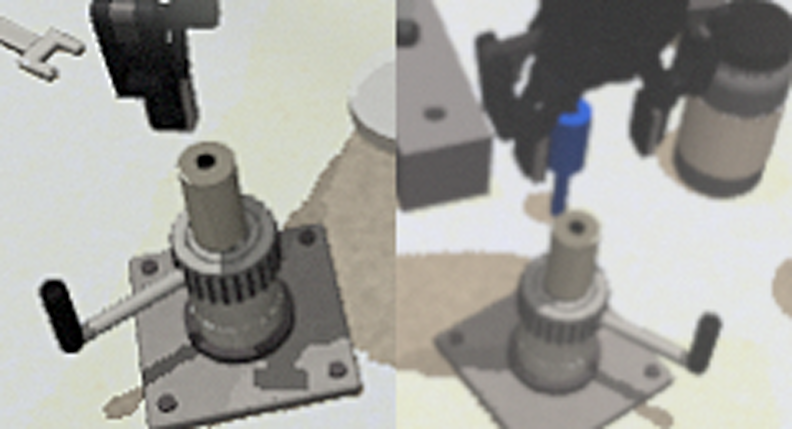

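The head top is at 0.153, so the mid is about 0.1255 and the shank is home, centred and upright. The post is at about (0.6225, -0.164). I move over it with the closing line tangential, which is a turn of -40°.

```bash
cat >> h.py <<'E'
def Rz(a):  # tool down, y axis at world angle a deg
    a=np.radians(a);c,s=np.cos(a),np.sin(a); y=np.array([c,s,0]);z=np.array([0,0,-1.]);return np.c_[np.cross(y,z),y,z]
E
python3 - <<'E'
from h import *
print(RT-Rz(0))
E
python3 - <<'E'
from h import *
print(np.linalg.det(RT));delta([.6225,-.164,.32],Rz(40)); delta([.6225,-.164,.265],Rz(40))
E
```

```text
[[0. 0. 0.]
 [0. 0. 0.]
 [0. 0. 0.]]
1.0
shift [-1.743  1.506  1.588] turn [-9.e-03 -4.e-03 -5.e+00]
shift [-1.743  1.508  2.963] turn [-9.e-03 -4.e-03 -5.e+00]
```

>>> {"api": "step_arm", "payload": {"series": [[[-0.4,0.35,0],[0,0,-1],70],[[-0.8,0.7,0],[0,0,-2],70],[[-1.2,1.05,0],[0,0,-3],70],[[-1.6,1.4,0.3],[0,0,-4],70],[[-1.74,1.51,0.8],[0,0,-5],70],[[-1.74,1.51,1.3],[0,0,-5],70],[[-1.74,1.51,1.6],[0,0,-5],70],[[-1.74,1.51,1.6],[0,0,-5],70],[[-1.74,1.51,2.0],[0,0,-5],70],[[-1.74,1.51,2.5],[0,0,-5],70],[[-1.74,1.51,2.8],[0,0,-5],70],[[-1.74,1.51,2.95],[0,0,-5],70],[[-1.74,1.51,2.95],[0,0,-5],70]]}}

```text
clock: 12.35
tool_pos: [0.623, -0.164, 0.2662]
tool_rot: [[-0.643, 0.766, -0.0], [0.766, 0.643, 0.0], [0.0, -0.0, -1.0]]
force: [0.0, 1.0, 0.3]
width: 0.0599
gripper_force: 0.0
```

>>> {"api": "step_arm", "payload": {"series": [[[0,0,0],[0,0,0],40],[[0,0,0],[0,0,0],25],[[0,0,0],[0,0,0],12],[[0,0,0],[0,0,0],5],[[0,0,0],[0,0,0],5],[[0,0,0],[0,0,0],5],[[0,0,0],[0,0,0],5]], "force": 25}}

```text
clock: 13.22
tool_pos: [0.6232, -0.1641, 0.2667]
tool_rot: [[-0.643, 0.766, 0.001], [0.766, 0.643, -0.0], [-0.001, 0.001, -1.0]]
force: [-0.9, -0.4, 5.4]
width: 0.0133
gripper_force: 25.2
```

Run:
```python
from h import *
s=observe();p=s["tool_pos"];R0=s["tool_rot"];c=np.array([.563,-.0925])
v=p[:2]-c; print(p,np.hypot(*v),np.degrees(np.arctan2(v[1],v[0])),s["width"],s["force"])
for k in range(5,81,5):
    a=-np.radians(k);w=np.array([[np.cos(a),-np.sin(a)],[np.sin(a),np.cos(a)]])@v
    d=np.r_[w-v,0]; print(k,(R0.T@d/.04).round(2),k/8)
```

```text
[ 0.62320647 -0.16410747  0.26674278] 0.09355452465915769 -49.9433899062853 0.013322989936346901 [-0.89920699 -0.35224002  5.44135853]
5 [ 0.01 -0.2  -0.  ] 0.625
10 [ 0.04 -0.41 -0.  ] 1.25
15 [ 0.08 -0.61 -0.  ] 1.875
20 [ 0.14 -0.8  -0.  ] 2.5
25 [ 0.22 -0.99 -0.  ] 3.125
30 [ 0.31 -1.17 -0.  ] 3.75
35 [ 0.42 -1.34 -0.  ] 4.375
40 [ 0.55 -1.5  -0.  ] 5.0
45 [ 0.68 -1.65 -0.  ] 5.625
50 [ 0.83 -1.79 -0.  ] 6.25
55 [ 1.   -1.92 -0.  ] 6.875
60 [ 1.17 -2.03 -0.  ] 7.5
65 [ 1.35 -2.12 -0.  ] 8.125
70 [ 1.54 -2.2  -0.  ] 8.75
75 [ 1.73 -2.26 -0.  ] 9.375
80 [ 1.93 -2.31 -0.  ] 10.0
```

>>> {"api": "step_arm", "payload": {"series": [[[0.01,-0.2,-0.03],[0,0,0.62],5],[[0.04,-0.41,-0.03],[0,0,1.25],5],[[0.08,-0.61,-0.03],[0,0,1.88],5],[[0.14,-0.8,-0.03],[0,0,2.5],5],[[0.22,-0.99,-0.03],[0,0,3.12],5],[[0.31,-1.17,-0.03],[0,0,3.75],5],[[0.42,-1.34,-0.03],[0,0,4.38],5],[[0.55,-1.5,-0.03],[0,0,5.0],5],[[0.55,-1.5,-0.03],[0,0,5.0],5]]}}

```text
clock: 14.35
tool_pos: [0.5621, -0.1864, 0.267]
tool_rot: [[0.001, 1.0, -0.002], [1.0, -0.001, -0.001], [-0.001, -0.002, -1.0]]
force: [-0.8, -4.3, -5.9]
width: 0.0132
gripper_force: 24.9
```

>>> {"api": "step_arm", "payload": {"series": [[[0.01,-0.2,0.03],[0,0,0.62],5],[[0.04,-0.41,0.03],[0,0,1.25],5],[[0.08,-0.61,0.03],[0,0,1.88],5],[[0.08,-0.61,0.03],[0,0,1.88],5]]}}

```text
clock: 14.85
tool_pos: [0.5383, -0.1833, 0.2668]
tool_rot: [[0.258, 0.966, -0.0], [0.966, -0.258, -0.001], [-0.001, 0.0, -1.0]]
force: [-2.1, -4.3, 6.1]
width: 0.0128
gripper_force: 25.8
```

>>> {"api": "step_arm", "payload": {"series": [[[0,-0.12,0],[0,0,0.38],5],[[0.01,-0.24,0],[0,0,0.75],5],[[0.01,-0.24,0],[0,0,0.75],5]]}}

```text
clock: 15.22
tool_pos: [0.5319, -0.181, 0.2671]
tool_rot: [[0.356, 0.934, 0.006], [0.934, -0.356, -0.004], [-0.002, 0.007, -1.0]]
force: [11.8, -9.6, -7.7]
width: 0.0131
gripper_force: 25.3
```

>>> {"api": "step_arm", "payload": {"series": [[[0,-0.06,0],[0,0,0.1],5],[[0,-0.06,0],[0,0,0.1],5],[[0,-0.06,0],[0,0,0.1],5]]}}

```text
clock: 15.6
tool_pos: [0.5313, -0.1805, 0.2672]
tool_rot: [[0.368, 0.93, 0.01], [0.93, -0.368, -0.006], [-0.002, 0.011, -1.0]]
force: [17.9, -13.1, -16.3]
width: 0.013
gripper_force: 25.2
```

The post is against the stop: force is rising and it no longer moves. I release and lift away.

>>> {"api": "step_arm", "payload": {"series": [[[0,0.02,0],[0,0,-0.2],5],[[0,0.02,0],[0,0,-0.2],50],[[0,0.02,0],[0,0,-0.2],50],[[0,0.02,0],[0,0,-0.2],50],[[0,0.02,-0.3],[0,0,-0.2],50],[[0,0.02,-0.8],[0,0,-0.2],50],[[0,0.02,-1.6],[0,0,-0.2],50],[[0,0.02,-2.4],[0,0,-0.2],50],[[-1,0.02,-3],[0,0,-0.2],50],[[-2,0.02,-3],[0,0,-0.2],50],[[-2,0.02,-3],[0,0,-0.2],50],[[-2,0.02,-3],[0,0,-0.2],50]]}}

```text
clock: 17.1
tool_pos: [0.4981, -0.2529, 0.3867]
tool_rot: [[0.346, 0.938, 0.0], [0.938, -0.346, 0.001], [0.001, 0.0, -1.0]]
force: [0.2, -0.3, -0.9]
width: 0.0424
gripper_force: 0.0
```

Run:
```python
from h import *
for n in("scene","side"):
    st,P,D=snap(n); X=np.load(n+".npz")["X"]; print(n,st["clock"],st["tool_pos"].round(4),st["force"].round(1))
    r=np.hypot(X[...,0]-.562,X[...,1]+.092); q=np.hypot(X[...,0]-.531,X[...,1]+.181)
    for nm,m in(("headtop",(r<.03)&(X[...,2]>.148)&(X[...,2]<.16)),("post",(q<.03)&(X[...,2]>.09)&(X[...,2]<.14))):
        p=X[m]
        if len(p): print(nm,len(p),p.mean(0).round(4),p.min(0).round(4),p.max(0).round(4))
a=np.load("scene.npz")["P"][150:280,160:300];b=np.load("side.npz")["P"][170:300,290:430]
cv2.imwrite("pics/end.png",cv2.resize(np.clip(np.hstack([a,b]).astype(float)*1.6,0,255).astype(np.uint8)[:,:,::-1],(784,364),interpolation=cv2.INTER_CUBIC))
```

```text
scene 17.1 [ 0.4981 -0.2529  0.3867] [ 0.2 -0.3 -0.9]
headtop 210 [ 0.563  -0.0901  0.152 ] [ 0.5459 -0.1043  0.1481] [ 0.5777 -0.0756  0.1548]
post 138 [ 0.5371 -0.1813  0.1114] [ 0.5275 -0.1896  0.0906] [ 0.5416 -0.1756  0.1267]
side 17.15 [ 0.4984 -0.2524  0.3864] [-0.5  0.   0.7]
post 106 [ 0.5302 -0.184   0.1136] [ 0.5249 -0.1888  0.0905] [ 0.5382 -0.1749  0.1283]
```

View pics/end.png

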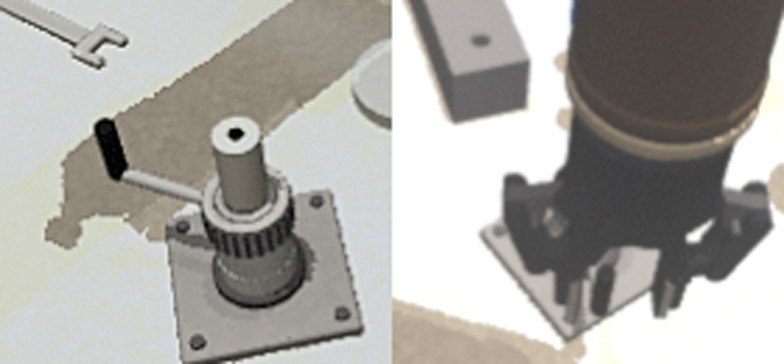

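The scene crop shows the electrode upright and centred, top still at 0.152. The lever has swung about 59° to its stop, and the gripper is clear of everything.

```bash
python3 -c "
from plant import *
print(finish_job())"
```

```text
the job is handed in; nothing more can be done
None
```

The electrode is fully home in the grey collet, the nut is turned about 59° clockwise to its stop, the gripper is clear, and the job was handed in at about 17 s; no verdict was returned.

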